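Seat the filter cartridge on the bench air cleaner and start it

ROBOT

A 6-joint arm with a two-finger parallel gripper is mounted at the origin on the work surface. World frame = base frame: x ahead of the robot, y to its left, z up, the work surface at z = 0. Lengths are in m, angles in rad, forces in N, time in s.
With the tool pointing down it reaches from about 0.3 to 0.75 m from the base axis. Payload 8.5 kg.
Tool frame: the origin (TCP) lies at the centre of the arm's flange, where the gripper is bolted on; the fingertips stand 173 mm ahead of it and the grasp point (between the pads) lies 155 mm ahead of it; z points along the fingers, y is the line along which they close (so a half turn about z gives the same grasp; the last joint's range is limited). The gripper opens to 85 mm and grips with 20 to 120 N. Pads are 22 mm wide; open, the fingers measure 114 mm over their backs; the gripper's body (76 mm by 85 mm) begins 54 mm behind the grasp point. The pads swing forward as they close: fully open they stand 13 mm farther back than shut.
Start: joints at [-1.323, 0.381, 1.297, -0, 1.464, -0.215], TCP at [0.246, -0.492, 0.405] pointing down, gripper open.
Joint ranges: [-3.11, 3.11], [-0.89, 2.33], [0.22, 2.48], [-1.42, 4.56], [0.17, 2.85], [-2.88, 2.88]. Speed limits (rad/s): [2.39, 2.39, 3.14, 3.14, 3.14, 3.14].

INTERFACE

Orientations are given as a unit quaternion [w, x, y, z].
In Python, from cell import manip gives the robot as it stands.
- The arm moves only by the shell command python3 -m handwheel 'ROWS' [OPENING]. ROWS is JSON, a list that holds one entry, the list of rows, each a list of 4 numbers: the shift along the tool's x, y, z each as a share of 0.2 m, from -1 to 1, then the turn about the tool's z as a share of 30 degrees, from -1 to 1. A call has 1 to 12 rows; each row is the pose to reach, as a shift and turn from the pose commanded when the call began, along the tool's axes at that moment; what a row does not reach only later rows make up. A row lasts 1/10 s, in which the tool goes at most 50 mm and 8.59 degrees, less where a joint would pass 70% of its speed; a pose out of reach is approached as far as the arm can. A call with a number of a shift or a turn outside -1 to 1 is refused whole. A call with a gripper value outside its range is refused whole. OPENING is the opening, from 0 (shut) to 1 (fully open), set as the call begins (- or left out, the last holds). The fingers move at their own pace and stop on an object; the grip force is fixed at half the most. Time passes only in rows, so rows that repeat a pose let the fingers close. It gives the time, the measured TCP pose, the force, the opening and the grip force at its end, in the units of the state.
- manip.state(): the state, without advancing time (a new reading comes with each control period).
- manip.read_camera(name): name is "scene" or "top" or "wrist"; returns the picture (420x560x3 uint8, red, green, blue); there is no depth.
- manip.camera_info(name): a dict with "fx", "fy", "cx", "cy" (pixels), "D" ([k1, k2, p1, p2, k3] as OpenCV has them; the pictures are not rectified), "pose" (4x4, takes a point from camera to world coordinates). Camera axes: x right, y up, looking along -z (the intrinsics and any distortion apply to the point x, -y, -z); pixel columns grow to the right and rows downward; lengths in m; the calibration is good to about 2 mm. A picture is of the moment at which its call begins: read the wrist's pose just before it. camera_info takes no time and is no camera call; for the wrist camera it gives the pose at the moment of the call.
- manip.close_job(): hands the job in; it is judged then, once.
The state is a dict: "time_s": time; "q": joint angles; "joint_vel": joint speeds; "tau": joint torques, N m; "tool_pos": TCP position; "orientation": TCP orientation; "contact_force": force on the tool from outside, world axes, zero at the start; "torque": the same for the moment, N m; "finger_gap": finger opening in m; "finger_force": force on a finger pad.
Only numpy, scipy, OpenCV 4.12 (cv2) and the standard library are available. Lean on these libraries where they do the work, as an engineer would, in place of code of your own. Each camera call takes 0.05 s, during which the arm holds its last target. There are 200 camera calls.

TASK

Put the clean white filter cartridge on the blue air cleaner: set it on the seat and turn it as needed until the four pegs slip into its underside and it sits fully home, without forcing it. Let go of it, and only then push the red start lever right over, away from you. Leave everything else on the bench where it is.

Things in the scene. Friction and masses are not known exactly. Their poses are not given: they have to be found in the camera images.
- new_filter: clean filter cartridge standing upright: white pleated cylinder, black end caps, orange bar handle on top with four orange dots round it. About 0.45 kg. Origin at the centre of its underside, z up, x along the handle bar. Foot cap 124 mm across, 16 mm thick; pleats 104 mm diameter; top cap 116 mm diameter, its top at z = 120 mm
- new_filter_grip (a point): middle of the new cartridge's handle bar, 150 mm above its underside. The bar is 100 mm long along the cartridge's x, 14 mm wide (y), from z = 141 to 159 mm, on a post at each end; clear gap below it from x = -38 to 38 mm
- foot_hole (a point): mouth of one of the four peg holes in the new cartridge's underside: x = 27, y = 27 mm from its centre. The others lie at x = +-27, y = +-27 mm, straight under the orange dots. Each is 16 mm wide and 16 mm deep; the cartridge fits the pegs at every quarter turn
- blower: the air cleaner: a fixed blue box 70 mm high, 170 mm along its x, from y = -190 to y = +85 mm; origin on the table under the seat's centre. On top a metal seat disc, 136 mm diameter, with four orange pegs. The disc was clamped at ANY angle: the pegs' angle does not follow the box and is not measured. The start lever stands at x = 0, y = -150 mm
- seat (a point): centre of the seat disc's top, 76 mm above the table; axes as the blower's, not the pegs'. The pegs stand on a 54 mm square (38 mm from the centre), 12 mm thick, 13 mm high, the upper 7 mm tapering to a 5 mm flat tip. Fully home, the cartridge's underside rests here; standing on the peg tips it is 13 mm higher
- start_lever (a joint): angle of the red start lever on the blower, rad: 0 = off, leaning to the blower's -x (towards the robot); 1.0 = fully on, leaning to the blower's +x (away from the robot). It stays where it is left and moves with a light push
- start_lever_tip (a point): tip of the start lever; it moves with the lever, which is 70 mm long from its pivot
- old_filter: bystander: used cartridge: the same outside shape and size as new_filter but all grey and tan; origin at the centre of its underside
- sanding_block: bystander: cork sanding block, 110 x 65 x 45 mm
- putty_knife: bystander: putty knife lying on the table
- paint_brush: bystander: paint brush lying on the table
- glue_bottle: bystander: white glue bottle, 64 mm diameter, 190 mm tall
- screw_jar: bystander: glass jar, 72 mm diameter, 90 mm tall
- paint_tin: bystander: green and steel paint tin, 100 mm diameter, 120 mm tall
- oak_offcut: bystander: oak offcut, 50 x 190 x 30 mm

How it is judged:
On the way, in this order (a step that is already met when the one before it is completed fails the run):
1. the new cartridge sits fully home on the pegs and the fingers have let go of it (z of new_filter in the frame of seat between -0.004 and 0.003 m and horizontal distance between new_filter and seat below 0.006 m and angle between new_filter's own z axis and vertical below 0.035 rad and contact force between the fingers and new_filter below 0.2 N), for 0.3 s.
2. the start lever is pushed right over, away from the robot (value of joint start_lever above 0.85 rad), for 0.2 s.
At the end, for the whole second after the job is handed in: The new cartridge stands upright (within 2 degrees) and at rest on the seat, its underside within 3 mm of the seat's height and its centre within 6 mm of the seat's centre, not touched by the fingers, and the start lever is on (over 0.85 rad) (all of step 1 and linear speed of new_filter below 0.01 m/s and value of joint start_lever above 0.85 rad).
It fails at once if the new cartridge is forced: pressed or dropped on the air cleaner with more than 120 N (contact force between new_filter and blower above 120 N).
It fails at once if another thing on the bench is shifted by more than 30 mm (distance of any of old_filter, sanding_block, putty_knife, paint_brush, glue_bottle, screw_jar, paint_tin, oak_offcut from where it was at the start of the episode above 0.03 m).
It also fails if it takes over 54 s, if anything falls off the work surface, if the arm or the gripper's body presses on something with over 40 N, if the wrist force passes 120 N, or if a joint passes its speed limit or range.

## Working session

There is one attempt and no reset: what is moved stays moved. The work goes in short steps, Python scripts to look and compute and a shell command to move; the robot and the scene stay as the last step left them, time stands still between calls to the robot, and variables do not carry over. Pictures are saved under pics/ and viewed, at most 10 in all, crops included, and the job is handed in when it is done.

```bash
mkdir -p pics; ls; python3 - <<'E'
from cell import manip
import cv2,json
for n in("top","scene"):
    im=manip.read_camera(n); cv2.imwrite(f"pics/{n}0.png",im[:,:,::-1])
    c=manip.camera_info(n); print(n,c)
s=manip.state();print(s)
E
```

```text
pics
top {'fx': 425.57896290766286, 'fy': 425.57896290766286, 'cx': 278.9318933104971, 'cy': 203.81477817061997, 'D': array([-0.00711855,  0.        ,  0.        ,  0.        ,  0.        ]), 'pose': array([[ 0.01697993,  0.99298758, -0.11699292,  0.42996148],
       [-0.99976912,  0.01840281,  0.01109257,  0.01242213],
       [ 0.01316778,  0.11677756,  0.9930708 ,  1.20005288],
       [ 0.        ,  0.        ,  0.        ,  1.        ]])}
scene {'fx': 383.6494523705738, 'fy': 383.6494523705738, 'cx': 276.7325272510708, 'cy': 207.6397566899757, 'D': array([0.00377803, 0.        , 0.        , 0.        , 0.        ]), 'pose': array([[ 0.68272258, -0.42669769,  0.59314329,  1.21535493],
       [ 0.73066699,  0.39429604, -0.55736557, -0.58271431],
       [ 0.00395255,  0.81391628,  0.58096873,  0.72856923],
       [ 0.        ,  0.        ,  0.        ,  1.        ]])}
{'time_s': 0.1, 'q': array([-1.32330450e+00,  3.81130218e-01,  1.29817522e+00,  7.11330981e-06,
        1.46364496e+00, -2.15336942e-01]), 'joint_vel': array([ 0.00032535, -0.00174846, -0.00035766,  0.00246373,  0.00149832,
        0.00212614]), 'tau': array([ 3.89423090e-03, -4.49217546e+01, -2.31657994e+01, -1.67097428e-04,
        3.62300714e-03,  1.38059829e-05]), 'tool_pos': array([ 0.24553284, -0.49209849,  0.40417581]), 'orientation': array([-6.78841028e-04,  9.73342836e-01,  2.29354010e-01, -7.37851423e-06]), 'contact_force': array([-0.74553856, -0.45657894,  0.04721855]), 'torque': array([-0.00996178,  0.03043574,  0.01233176]), 'finger_force': 0.0, 'finger_gap': 0.08543020201221459}
```

View pics/top0.png

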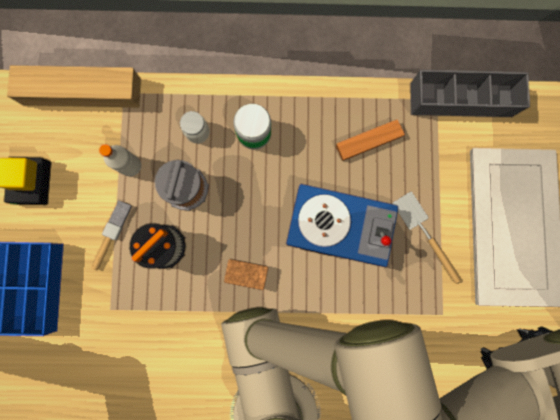

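View pics/scene0.png

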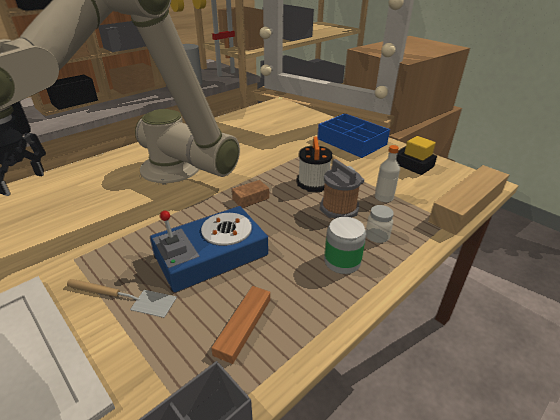

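The top view shows the new cartridge at about (157,246) with its bar tilted up to the right, the seat disc at (325,220) with four pegs around it, and the red lever ball at (386,240). The old cartridge is at (181,185). The scene view shows the same layout, with the lever leaning towards the robot.

```bash
cat > h.py <<'E'
import numpy as np,cv2
def ray(c,uv,z):
    K=np.array([[c['fx'],0,c['cx']],[0,c['fy'],c['cy']],[0,0,1]])
    p=cv2.undistortPoints(np.array(uv,float).reshape(-1,1,2),K,np.array(c['D'])).reshape(-1,2)
    d=np.c_[p[:,0],-p[:,1],-np.ones(len(p))]@c['pose'][:3,:3].T
    o=c['pose'][:3,3]
    return o+d*((z-o[2])/d[:,2])[:,None]
def blobs(m,amin=4):
    n,l,st,ce=cv2.connectedComponentsWithStats(m.astype(np.uint8))
    return [(int(st[i,4]),ce[i],l==i) for i in range(1,n) if st[i,4]>=amin]
def hsv(im): return cv2.cvtColor(im,cv2.COLOR_RGB2HSV).astype(int)
E
cat > m1.py <<'E'
from cell import manip
from h import *
im=cv2.imread('pics/top0.png')[:,:,::-1].copy(); c=manip.camera_info('top')
H=hsv(im); h,s,v=H[...,0],H[...,1],H[...,2]
np.set_printoptions(precision=4,suppress=True)
m=(h<18)&(s>190)&(v>110); m[:, :125]=0
for a,ce,l in blobs(m): 
    if ce[0]<400 and 190<ce[1]<290: print('org',a,ce,ray(c,ce,.159)[0],ray(c,ce,.12)[0],ray(c,ce,.085)[0])
    if a>80 and ce[0]<190:
        ys,xs=np.nonzero(l); P=ray(c,np.c_[xs,ys],.159)[:,:2]; r=cv2.minAreaRect(P.astype(np.float32)*1000); print(r, cv2.boxPoints(r))
m=(s<60)&(v>150); m[:,:290]=0;m[:,360:]=0;m[:185]=0;m[255:]=0
for a,ce,l in blobs(m,200):
    ys,xs=np.nonzero(l); hull=cv2.convexHull(np.c_[xs,ys].astype(np.int32))
    P=ray(c,hull.reshape(-1,2),.076)[:,:2]; print('seat',a,cv2.fitEllipse((P*1000).astype(np.float32)))
m=(h>100)&(h<125)&(s>150); m[:,:280]=0;m[:,410:]=0;m[:180]=0;m[270:]=0
b=max(blobs(m),key=lambda t:t[0]);ys,xs=np.nonzero(b[2]);P=ray(c,np.c_[xs,ys],.07)[:,:2]; print('box',cv2.minAreaRect((P*1000).astype(np.float32)))
m=((h<8)|(h>172))&(s>180)&(v>120); m[:,:370]=0;m[:,400:]=0
for a,ce,l in blobs(m): print('red',a,ce,ray(c,ce,.14)[0])
E
python3 m1.py
```

```text
org 307 [148.3648 242.785 ] [0.4514 0.3163 0.159 ] [0.4522 0.3277 0.12  ] [0.453  0.3379 0.085 ]
((452.7881774902344, 323.8166198730469), (33.208003997802734, 97.54901885986328), 46.94300079345703) [[405.8139 344.9841]
 [477.0905 278.3849]
 [499.7625 302.6492]
 [428.4858 369.2484]]
org 61 [385.541  240.0656] [ 0.4681 -0.2617  0.159 ] [ 0.4695 -0.272   0.12  ] [ 0.4708 -0.2812  0.085 ]
org 32 [136.1562 245.375 ] [0.4447 0.3455 0.159 ] [0.4452 0.358  0.12  ] [0.4457 0.3692 0.085 ]
org 26 [166.5 245. ] [0.4469 0.2721 0.159 ] [0.4475 0.2818 0.12  ] [0.4481 0.2906 0.085 ]
org 28 [150.7857 260.5   ] [0.4089 0.3082 0.159 ] [0.4081 0.3193 0.12  ] [0.4074 0.3293 0.085 ]
seat 1752 ((522.1732177734375, -119.73853302001953), (136.4115753173828, 137.4187469482422), 39.49900436401367)
box ((509.38140869140625, -169.63571166992188), (267.77362060546875, 165.5809326171875), 78.40971374511719)
red 66 [385.7273 240.1061] [ 0.4687 -0.2672  0.14  ]
```

```bash
cat > m2.py <<'E'
from cell import manip
from h import *
np.set_printoptions(precision=4,suppress=True)
im=cv2.imread('pics/top0.png')[:,:,::-1].copy(); c=manip.camera_info('top')
H=hsv(im); h,s,v=H[...,0],H[...,1],H[...,2]
m=(h<18)&(s>90); m[:,:303]=0;m[:,347:]=0;m[:199]=0;m[243:]=0
C=np.array([.5222,-.1197])
for a,ce,l in blobs(m,3):
    p=ray(c,ce,.083)[0,:2]-C; print(a,ce,p,np.hypot(*p),np.degrees(np.arctan2(p[1],p[0]))%90)
s=manip.state(); from scipy.spatial.transform import Rotation as R
q=s['orientation'];T=np.eye(4);T[:3,:3]=R.from_quat(q[[1,2,3,0]]).as_matrix();T[:3,3]=s['tool_pos']
w=manip.camera_info('wrist');print(np.linalg.inv(T)@w['pose'],w['fx'],w['D'])
E
python3 m2.py
```

```text
11 [324.1818 205.5455] [ 0.037  -0.0001] 0.03696962754402261 89.77562862207648
11 [309.3636 219.5455] [-0.0009  0.0388] 0.03878731344184061 1.288394732542514
13 [338.3846 220.3846] [-0.0017 -0.0378] 0.037863451031561995 87.40744768687132
11 [323.6364 234.4545] [-0.0394  0.0009] 0.039442838883499476 88.63801690424691
[[ 0.0011  0.9512  0.3086  0.0793]
 [ 1.     -0.0008 -0.0011  0.0005]
 [-0.0008  0.3086 -0.9512  0.0307]
 [ 0.      0.      0.      1.    ]] 294.61268776571023 [-0.0093  0.      0.      0.      0.    ]
```

```bash
python3 -m handwheel '[[[0.25,-0.25,0,-0.25],[0.5,-0.5,0,-0.5],[0.7,-0.7,0,-0.75],[0.9,-0.9,0,-1],[1,-1,0,-1],[1,-1,0,-1]]]' 1 && python3 -m handwheel '[[[0.25,0.15,0,-0.25],[0.5,0.3,0,-0.5],[0.75,0.45,0,-0.75],[0.92,0.53,0,-1],[0.92,0.53,0,-1],[0.92,0.53,0,-1]]]' && cat > m3.py <<'E'
from cell import manip
from h import *
np.set_printoptions(precision=4,suppress=True)
c=manip.camera_info('wrist'); im=manip.read_camera('wrist'); cv2.imwrite('pics/w1.png',im[:,:,::-1])
H=hsv(im); h,s,v=H[...,0],H[...,1],H[...,2]
m=(h<18)&(s>120)&(v>60); P=[]
for a,ce,l in blobs(m,15):
    ys,xs=np.nonzero(l); p=ray(c,ce,.083)[0,:2]
    print(a,ce,p)
    if 15<a<2000 and np.hypot(*(p-[.5222,-.1197]))<.06: P.append(p)
P=np.array(P);C=P.mean(0);d=P-C;print(C,np.hypot(*d.T),np.degrees(np.arctan2(d[:,1],d[:,0])))
print(manip.state()['tool_pos'],manip.state()['time_s'])
E
python3 m3.py
```

```text
time_s: 0.7
tool_pos: [0.3353, -0.221, 0.4046]
orientation: [-0.0, 0.88, 0.474, 0.0]
contact_force: [0.1, -0.9, 0.1]
finger_gap: 0.0856
finger_force: 0.0
time_s: 1.3
tool_pos: [0.5261, -0.128, 0.4039]
orientation: [-0.001, 0.728, 0.686, -0.0]
contact_force: [-0.6, -0.4, -0.4]
finger_gap: 0.0853
finger_force: 0.0
3076 [110.6986  22.0631] [0.3911 0.0369]
48 [271.7292 150.1042] [ 0.5225 -0.0798]
59 [311.0169 186.6102] [ 0.5597 -0.1182]
56 [236.9821 190.25  ] [ 0.4848 -0.1177]
5837 [454.9441 261.9603] [ 0.7158 -0.2121]
60 [276.0333 223.5833] [ 0.5221 -0.1558]
404 [221.3614 359.4356] [ 0.4435 -0.331 ]
[ 0.5223 -0.1179] [0.0381 0.0374 0.0375 0.0379] [ 89.6306  -0.5568 179.6757 -90.2922]
[ 0.5251 -0.1287  0.4041] 1.35
```

View pics/w1.png

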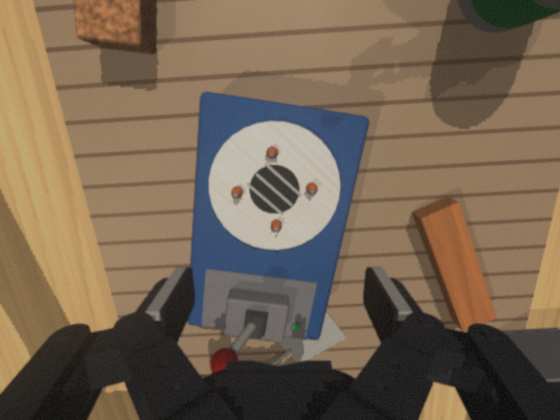

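The wrist view shows the four pegs at (272,150), (311,187), (237,190) and (276,224). They put the seat centre near (0.522,-0.119) with the pegs on the world axes (about -0.4°). The red lever tip is at (222,359).

```bash
python3 -m handwheel '[[[0.25,-0.08,0,-0.25],[0.5,-0.15,0,-0.5],[0.75,-0.23,0,-0.75],[1,-0.3,0,-1],[1,-0.3,0,-1]]]' && python3 -m handwheel '[[[0.25,0.1,0,-0.2],[0.5,0.2,0,-0.4],[0.75,0.3,0,-0.67],[1,0.41,0,-0.67],[1,0.41,0,-0.67],[1,0.41,0,-0.67]]]' && cat > m4.py <<'E'
from cell import manip
from h import *
np.set_printoptions(precision=4,suppress=True)
c=manip.camera_info('wrist'); im=manip.read_camera('wrist'); cv2.imwrite('pics/w2.png',im[:,:,::-1])
H=hsv(im); h,s,v=H[...,0],H[...,1],H[...,2]
m=(h<20)&(s>190)&(v>110)
for a,ce,l in blobs(m,30):
    ys,xs=np.nonzero(l); P=ray(c,np.c_[xs,ys],.159)[:,:2]
    print(a,ce,ray(c,ce,.12)[0,:2],P.mean(0),cv2.minAreaRect((P*1000).astype(np.float32)))
s=manip.state();print(s['tool_pos'],s['q'],s['time_s'],s['orientation'])
E
python3 m4.py
```

```text
time_s: 1.85
tool_pos: [0.475, 0.0767, 0.4052]
orientation: [-0.0, 0.524, 0.852, 0.0]
contact_force: [-0.4, 0.1, 0.5]
finger_gap: 0.0854
finger_force: 0.0
time_s: 2.45
tool_pos: [0.4613, 0.2902, 0.4046]
orientation: [-0.0, 0.37, 0.929, -0.0]
contact_force: [0.6, -0.2, -0.3]
finger_gap: 0.0855
finger_force: 0.0
2141 [294.0467 177.6221] [0.4504 0.319 ] [0.4441 0.3221] ((445.7649841308594, 320.2732849121094), (13.50711441040039, 96.51959228515625), 45.900177001953125)
202 [324.3713 142.6832] [0.4459 0.3577] [0.4395 0.3556] ((439.560791015625, 355.39276123046875), (10.983674049377441, 10.859984397888184), 73.48546600341797)
123 [260.8455 203.5935] [0.4474 0.2813] [0.4408 0.291 ] ((440.7908935546875, 291.07037353515625), (10.697970390319824, 10.292120933532715), 46.67378616333008)
173 [321.0983 204.4624] [0.4852 0.3202] [0.4727 0.3238] ((472.70111083984375, 323.7489929199219), (10.68184757232666, 11.318425178527832), 4.542713642120361)
[0.4616 0.289  0.4046] [ 0.342   0.3713  1.3124 -0.0006  1.4583 -0.4703] 2.5 [ 0.      0.3702  0.929  -0.0004]
```

View pics/w2.png

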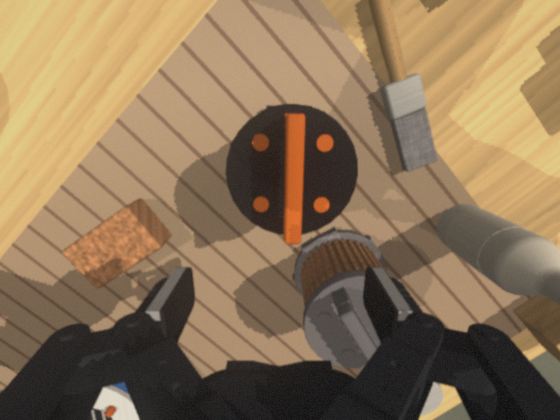

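The wrist view shows the cartridge at (293,172) with its handle lined up with the tool. The old cartridge (345,310) is clear of where the fingers go. I'll descend and grip.

```bash
python3 -m handwheel '[[[0.163,0.059,0,0.018],[0.163,0.059,0.1,0.018],[0.163,0.059,0.25,0.018],[0.163,0.059,0.4,0.018],[0.163,0.059,0.48,0.018],[0.163,0.059,0.5,0.018],[0.163,0.059,0.5,0.018]]]' 1 && python3 -m handwheel '[[[0,0,0,0],[0,0,0,0],[0,0,0,0],[0,0,0,0],[0,0,0,0],[0,0,0,0],[0,0,0,0],[0,0,0,0]]]' 0
```

```text
time_s: 3.2
tool_pos: [0.4466, 0.3194, 0.305]
orientation: [-0.0, 0.375, 0.927, -0.0]
contact_force: [-0.2, 0.1, 0.5]
finger_gap: 0.0852
finger_force: 0.0
time_s: 4.0
tool_pos: [0.4458, 0.3209, 0.305]
orientation: [0.0, 0.374, 0.927, -0.0]
contact_force: [-2.3, -2.7, 5.0]
finger_gap: 0.0129
finger_force: 59.1
```

```bash
python3 -m handwheel '[[[0,0,-0.04,0],[0,0,-0.15,0],[0,0,-0.35,0],[0,0,-0.55,0],[0,0,-0.7,0],[0,0,-0.8,0],[0,0,-0.85,0],[0,0,-0.85,0]]]' && python3 -m handwheel '[[[-0.03,-0.02,0,0],[-0.09,-0.066,0,0],[-0.18,-0.132,0,0],[-0.3,-0.22,0,0],[-0.42,-0.308,0,0],[-0.54,-0.396,0,0],[-0.66,-0.484,0,0],[-0.78,-0.572,0,0],[-0.898,-0.6585,0,0]]]' && python3 -m handwheel '[[[-0.12,-0.088,0,0.049],[-0.24,-0.176,0,0.049],[-0.36,-0.264,0,0.049],[-0.48,-0.352,0,0.049],[-0.6,-0.44,0,0.049],[-0.72,-0.528,0,0.049],[-0.81,-0.594,0,0.049],[-0.87,-0.638,0,0.049],[-0.898,-0.6585,0,0.049],[-0.898,-0.6585,0,0.049],[-0.898,-0.6585,0,0.049]]]' && cat > m5.py <<'E'
import sys
from cell import manip
from h import *
np.set_printoptions(precision=4,suppress=True)
tag=sys.argv[1]
for n in('top','scene','wrist'): cv2.imwrite(f'pics/{tag}_{n}.png',manip.read_camera(n)[:,:,::-1])
s=manip.state();print(s['tool_pos'],s['q'],s['time_s'],s['orientation'],s['contact_force'],s['finger_gap'])
a=[cv2.imread(f'pics/{tag}_{n}.png') for n in('top','scene','wrist')]
o=np.hstack([cv2.resize(a[0][150:290,260:430],(340,280)),cv2.resize(a[1][130:300,130:300],(280,280))])
w=cv2.resize(a[2],(373,280)); o=np.vstack([np.hstack([o,np.zeros((280,100,3),np.uint8)]),np.hstack([w,np.zeros((280,720-373,3),np.uint8)])])
cv2.imwrite(f'pics/{tag}_all.png',o)
E
python3 m5.py hover
```

```text
time_s: 4.8
tool_pos: [0.4459, 0.3209, 0.4753]
orientation: [0.0, 0.374, 0.927, 0.001]
contact_force: [0.7, 0.1, -3.9]
finger_gap: 0.013
finger_force: 59.0
time_s: 5.7
tool_pos: [0.4838, 0.0992, 0.4738]
orientation: [-0.001, 0.374, 0.927, -0.0]
contact_force: [0.3, 0.5, -3.4]
finger_gap: 0.0128
finger_force: 58.9
time_s: 6.8
tool_pos: [0.5217, -0.1174, 0.4747]
orientation: [-0.0, 0.386, 0.923, 0.0]
contact_force: [-0.5, 0.2, -3.2]
finger_gap: 0.0132
finger_force: 58.9
[ 0.5218 -0.1171  0.4749] [-0.4424  0.3131  1.1987  0.0001  1.6297 -1.2221] 6.95 [0.0001 0.3853 0.9228 0.0001] [ 0.3161  0.0728 -3.3319] 0.012981261598523154
```

View pics/hover_all.png

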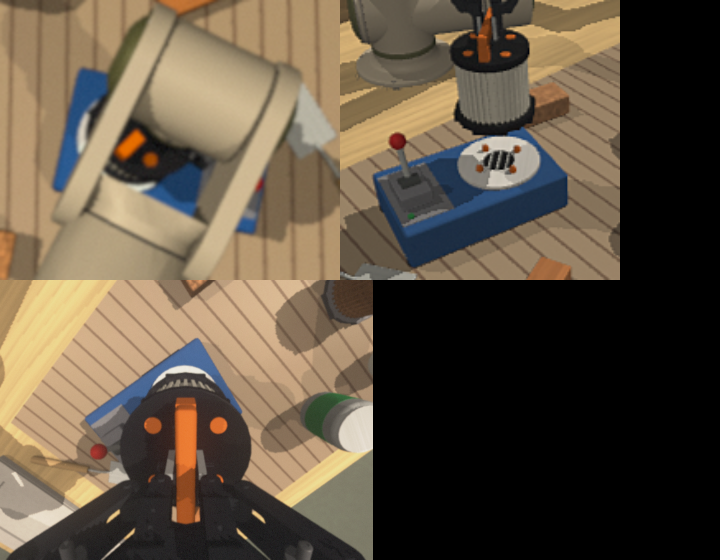

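The cartridge hangs upright above the seat, and the pegs are still visible in the scene crop. I'll measure its offset in the grip from the two dots in the wrist view.

```bash
cat > m6.py <<'E'
import sys
from cell import manip
from h import *
np.set_printoptions(precision=4,suppress=True)
c=manip.camera_info('wrist'); im=cv2.imread(sys.argv[1])[:,:,::-1].copy()
s=manip.state();z=s['tool_pos'][2]-.185
H=hsv(im); h,S,v=H[...,0],H[...,1],H[...,2]
D=[]
for a,ce,l in blobs((h<20)&(S>170)&(v>90),60):
    if not(190<ce[0]<400 and ce[1]>150):continue
    p=ray(c,ce,z)[0,:2]; print(a,ce,p)
    if a<1500 and ce[1]<260: D.append(p)
D=np.array(sorted(D,key=lambda p:p[0]))
q=s['orientation'];th=2*np.arctan2(q[2],q[1])
d=D[1]-D[0];print(D,'len',np.hypot(*d),'perp heading',np.degrees(np.arctan2(d[1],d[0]))+90,'tool',np.degrees(th))
e=np.array([-d[1],d[0]])/np.hypot(*d)   # along bar, camera side
print('centre',D.mean(0)-.027*e,'tcp',s['tool_pos'])
E
python3 m6.py pics/hover_wrist.png
```

```text
5634 [278.6851 267.1486] [ 0.5258 -0.1209]
532 [327.5545 217.8252] [ 0.5234 -0.0801]
516 [229.1938 217.8081] [ 0.4847 -0.1185]
[[ 0.4847 -0.1185]
 [ 0.5234 -0.0801]] len 0.05454274909027201 perp heading 134.72051859465958 tool 134.675656689957
centre [ 0.5231 -0.1185] tcp [ 0.5218 -0.1171  0.4749]
```

Centre and angle match the seat to about 1 mm and 0.2°. Lowering.

```bash
python3 -m handwheel '[[[0,0,0.03,0],[0,0,0.1,0],[0,0,0.18,0],[0,0,0.26,0],[0,0,0.33,0],[0,0,0.37,0],[0,0,0.38,0],[0,0,0.39,0],[0,0,0.4,0],[0,0,0.41,0],[0,0,0.41,0]]]'
```

```text
time_s: 8.05
tool_pos: [0.5219, -0.118, 0.3927]
orientation: [0.0, 0.386, 0.923, -0.0]
contact_force: [0.4, 0.1, -4.0]
finger_gap: 0.0126
finger_force: 58.9
```

Now 1.3 mm below peg-tip height with no contact force, so the tips are in the holes. I'll keep going slowly.

```bash
python3 -m handwheel '[[[0,0,0.01,0],[0,0,0.02,0],[0,0,0.025,0],[0,0,0.03,0],[0,0,0.03,0]]]'; python3 -m handwheel '[[[0,0,0.005,0],[0,0,0.01,0],[0,0,0.015,0],[0,0,0.02,0],[0,0,0.02,0]]]'
```

```text
time_s: 8.55
tool_pos: [0.5219, -0.118, 0.3866]
orientation: [-0.0, 0.386, 0.923, 0.0]
contact_force: [-0.3, -0.3, -3.0]
finger_gap: 0.0128
finger_force: 58.9
time_s: 9.05
tool_pos: [0.5219, -0.118, 0.3826]
orientation: [-0.0, 0.386, 0.923, 0.0]
contact_force: [-0.2, -0.4, -4.0]
finger_gap: 0.013
finger_force: 58.9
```

```bash
python3 -m handwheel '[[[0,0,0.003,0],[0,0,0.006,0],[0,0,0.009,0],[0,0,0.009,0]]]'
```

```text
time_s: 9.45
tool_pos: [0.5219, -0.118, 0.381]
orientation: [0.0, 0.386, 0.923, -0.0]
contact_force: [-0.4, 0.1, -2.4]
finger_gap: 0.0124
finger_force: 59.0
```

Within about 0.5 mm of home with no resistance. Releasing and rising.

```bash
python3 -m handwheel '[[[0,0,0,0],[0,0,0,0],[0,0,0,0],[0,0,0,0],[0,0,0,0],[0,0,0,0]]]' 0.7 && python3 -m handwheel '[[[0,0,-0.03,0],[0,0,-0.1,0],[0,0,-0.25,0],[0,0,-0.45,0],[0,0,-0.6,0],[0,0,-0.7,0],[0,0,-0.7,0]]]' && python3 m5.py rel && python3 m6.py pics/rel_wrist.png
```

```text
time_s: 10.05
tool_pos: [0.5219, -0.118, 0.381]
orientation: [0.0, 0.386, 0.923, 0.0]
contact_force: [1.3, -0.4, -0.2]
finger_gap: 0.0597
finger_force: 0.0
time_s: 10.75
tool_pos: [0.5214, -0.1177, 0.5241]
orientation: [0.003, 0.386, 0.923, -0.0]
contact_force: [0.5, -0.3, -0.2]
finger_gap: 0.0599
finger_force: 0.0
[ 0.5219 -0.118   0.5199] [-0.4437  0.2998  1.0928 -0.      1.7507 -1.2222] 10.9 [-0.0009  0.3859  0.9226  0.    ] [ 0.1046  0.3245 -0.1774] 0.05985314706588239
1656 [278.3986 202.3285] [ 0.4976 -0.0936]
154 [251.0974 172.4221] [ 0.4758 -0.0921]
164 [305.3049 172.439 ] [ 0.4962 -0.072 ]
138 [252.587  223.0652] [ 0.4958 -0.1123]
145 [303.9379 222.9862] [ 0.5162 -0.0922]
[[ 0.4758 -0.0921]
 [ 0.4958 -0.1123]
 [ 0.4962 -0.072 ]
 [ 0.5162 -0.0922]] len 0.02845243954180033 perp heading 44.70115780742836 tool 134.60451112938222
centre [ 0.4768 -0.1111] tcp [ 0.5219 -0.118   0.5199]
```

View pics/rel_all.png

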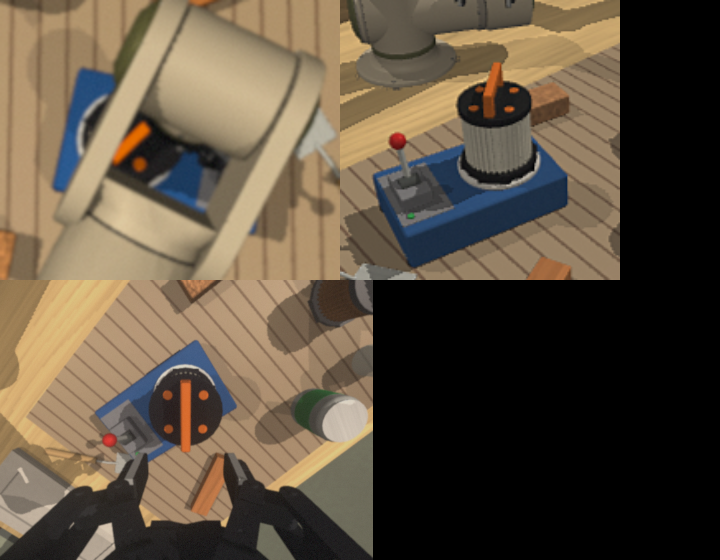

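The cartridge stands on the seat, released, with its foot down on the disc in the scene crop. Next I'll check its seated height and centre and triangulate the lever tip.

```bash
cat > m7.py <<'E'
from cell import manip
from h import *
np.set_printoptions(precision=4,suppress=True)
c=manip.camera_info('wrist')
uv=[[251.1,172.4],[305.3,172.4],[303.9,223],[252.6,223.1]]
for z in(.196,.209):
    P=ray(c,uv,z)[:,:2];print(z,P.mean(0),[np.hypot(*(P[i]-P[i-1])).round(4) for i in range(4)])
A=[];B=[]
for n,f in(('top','top0'),('scene','scene0'),('scene','rel_scene'),('wrist','rel_wrist')):
    c=manip.camera_info(n);im=cv2.imread(f'pics/{f}.png')[:,:,::-1].copy();H=hsv(im);h,s,v=H[...,0],H[...,1],H[...,2]
    b=[t for t in blobs(((h<7)|(h>173))&(s>190)&(v>90),15) if all(abs(ray(c,t[1],.14)[0,:2]-[.469,-.267])<.06)]
    if not b: print('none',n);continue
    a,ce,l=max(b,key=lambda t:t[0]); p=ray(c,ce,.14)[0];o=c['pose'][:3,3];d=(p-o)/np.linalg.norm(p-o);print(n,a,ce,p)
    M=np.eye(3)-np.outer(d,d);A.append(M);B.append(M@o)
print(np.linalg.solve(sum(A),sum(B)))
yaw=np.radians(-11.6);print('pivot',np.array([.522,-.1185])-.15*np.array([-np.sin(yaw),np.cos(yaw)]))
E
python3 m7.py
```

```text
0.196 [ 0.5225 -0.1193] [np.float64(0.0541), np.float64(0.0544), np.float64(0.054), np.float64(0.0544)]
0.209 [ 0.52   -0.1167] [np.float64(0.0517), np.float64(0.052), np.float64(0.0516), np.float64(0.0519)]
top 66 [385.8636 240.1364] [ 0.4686 -0.2675  0.14  ]
scene 62 [164.7258 214.9194] [ 0.4429 -0.2511  0.14  ]
scene 64 [164.7031 215.0469] [ 0.4433 -0.2515  0.14  ]
wrist 146 [162.8425 240.5137] [ 0.4669 -0.2747  0.14  ]
[ 0.4677 -0.2623  0.1592]
pivot [ 0.4918 -0.2654]
```

Dot spacing at the home height is 54.1–54.4 mm (54 nominal) and the centre is on the seat, so it is fully home. Next I'll shut the fingers and move behind the lever.

```bash
python3 -m handwheel '[[[-0.01,-0.1,0,-0.2],[-0.03,-0.3,0,-0.45],[-0.05,-0.5,0,-0.7],[-0.08,-0.7,0,-0.95],[-0.095,-0.85,0.1,-1],[-0.095,-0.85,0.3,-1],[-0.095,-0.85,0.3,-1],[-0.095,-0.85,0.3,-1]]]' 0 && python3 -m handwheel '[[[0,0,0.1,-0.127],[0,0,0.25,-0.127],[0,0,0.4,-0.127],[0,0,0.55,-0.127],[0,0,0.7,-0.127],[0,0,0.76,-0.127],[0,0,0.76,-0.127]]]'
```

```text
time_s: 11.7
tool_pos: [0.4145, -0.2509, 0.4611]
orientation: [-0.001, 0.134, 0.991, 0.001]
contact_force: [0.2, -1.4, 1.4]
finger_gap: 0.0001
finger_force: 0.0
time_s: 12.4
tool_pos: [0.415, -0.2508, 0.309]
orientation: [-0.0, 0.1, 0.995, 0.0]
contact_force: [-0.2, -0.0, 0.4]
finger_gap: 0.0003
finger_force: 0.0
```

```bash
python3 -m handwheel '[[[-0.06,0,0,0],[-0.12,0,0,0],[-0.18,0,0,0],[-0.24,0,0,0],[-0.3,0,0,0],[-0.36,0,0,0],[-0.42,0,0,0],[-0.48,0,0,0],[-0.48,0,0,0]]]'; python3 m5.py push
```

```text
time_s: 13.3
tool_pos: [0.5053, -0.2693, 0.3104]
orientation: [-0.01, 0.1, 0.995, 0.001]
contact_force: [-45.4, 6.1, 22.0]
finger_gap: 0.0002
finger_force: 23.4
[ 0.5049 -0.2693  0.3104] [-0.6955  0.504   1.3794 -0.0087  1.2742 -2.062 ] 13.45 [-0.009   0.1007  0.9949  0.001 ] [-43.7114   5.7451  19.3628] -6.762675613130256e-05
```

View pics/push_all.png

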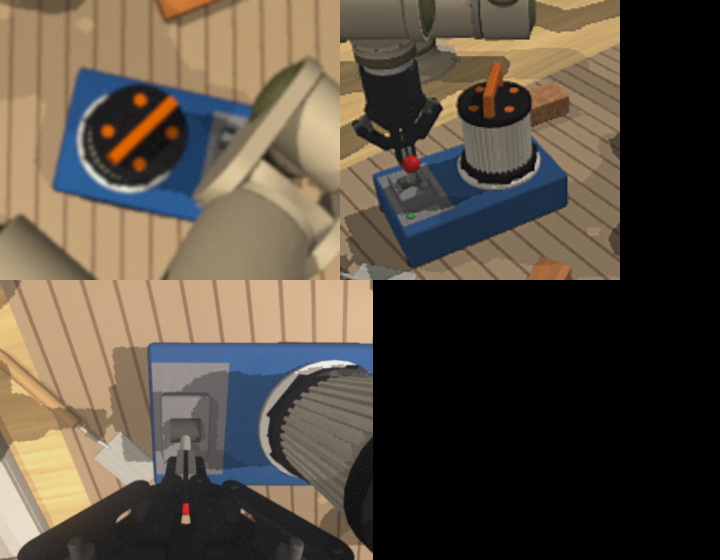

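The lever has gone over (ball at (410,163) in the scene crop) and the fingers are pushing against its stop. I'll back off and check its angle.

```bash
python3 -m handwheel '[[[0.15,0,0,0],[0.3,0,0,0],[0.45,0,0,0],[0.45,0,-0.2,0],[0.45,0,-0.5,0],[0.45,0,-0.8,0],[0.45,0,-0.8,0],[0.45,0,-0.8,0]]]'; cat > m8.py <<'E'
from cell import manip
from h import *
np.set_printoptions(precision=4,suppress=True)
A=[];B=[]
for n in('top','scene','wrist'):
    c=manip.camera_info(n);im=manip.read_camera(n);cv2.imwrite(f'pics/fin_{n}.png',im[:,:,::-1]);H=hsv(im);h,s,v=H[...,0],H[...,1],H[...,2]
    b=[t for t in blobs(((h<7)|(h>173))&(s>190)&(v>90),15) if all(abs(ray(c,t[1],.14)[0,:2]-[.51,-.272])<.07)]
    if not b: print('none',n);continue
    a,ce,l=max(b,key=lambda t:t[0]); p=ray(c,ce,.14)[0];o=c['pose'][:3,3];d=(p-o)/np.linalg.norm(p-o);print(n,a,ce,p)
    M=np.eye(3)-np.outer(d,d);A.append(M);B.append(M@o)
if len(A)>1:
    p=np.linalg.solve(sum(A),sum(B));o=np.array([.4677,-.2623,.1592]);print(p,'chord',np.linalg.norm(p-o),'angle',2*np.arcsin(np.linalg.norm(p-o)/.14))
print(manip.state()['time_s'],manip.state()['contact_force'])
E
python3 m8.py
```

```text
time_s: 14.25
tool_pos: [0.4204, -0.2516, 0.474]
orientation: [0.004, 0.101, 0.995, -0.003]
contact_force: [-0.1, -0.3, -0.5]
finger_gap: -0.0002
finger_force: 0.0
top 60 [389.5667 217.5667] [ 0.5253 -0.2775  0.14  ]
scene 78 [172.5256 228.9744] [ 0.5071 -0.2665  0.14  ]
none wrist
[ 0.5239 -0.2738  0.1539] chord 0.05766021589139053 angle 0.8489856769401313
14.4 [-0.2023  0.387   0.1348]
```

```bash
python3 - <<'E'
import cv2,numpy as np
a=cv2.imread('pics/scene0.png')[180:290,130:270];b=cv2.imread('pics/fin_scene.png')[180:290,130:270]
c=cv2.imread('pics/fin_top.png')[170:280,270:410]
cv2.imwrite('pics/cmp.png',cv2.resize(np.hstack([a,b,c]),(798,209),interpolation=cv2.INTER_CUBIC))
E
```

```text
(no output)
```

View pics/cmp.png

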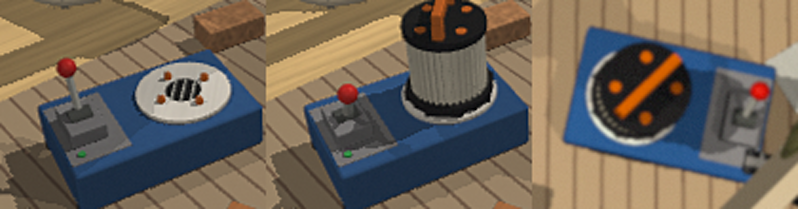

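The lever leans well over, but triangulation gives roughly 0.85–1.0 rad. A second push at ball height will confirm it is on its stop.

```bash
python3 -m handwheel '[[[0,0,0.2,0],[0,0,0.4,0],[0,0,0.6,0],[0,0,0.74,0],[0,0,0.78,0],[-0.1,0,0.78,0],[-0.2,0,0.78,0],[-0.28,0,0.78,0],[-0.34,0,0.78,0],[-0.38,0,0.78,0],[-0.4,0,0.78,0]]]' ; python3 -m handwheel '[[[-0.01,0,0,0],[-0.02,0,0,0],[-0.03,0,0,0],[-0.03,0,0,0]]]'
```

```text
time_s: 15.5
tool_pos: [0.499, -0.2682, 0.3132]
orientation: [0.0, 0.101, 0.995, -0.0]
contact_force: [0.6, -0.4, 0.1]
finger_gap: -0.0001
finger_force: 0.0
time_s: 15.9
tool_pos: [0.5025, -0.269, 0.3129]
orientation: [-0.004, 0.101, 0.995, 0.001]
contact_force: [-15.4, 1.8, 7.6]
finger_gap: 0.0003
finger_force: 7.8
```

Contact stiffens at the same place (15 N for about 2 mm), so the lever is hard on its stop. Backing away and handing in.

```bash
python3 -m handwheel '[[[0.15,0,0,0],[0.3,0,0,0],[0.4,0,0,0],[0.4,0,-0.25,0],[0.4,0,-0.5,0],[0.4,0,-0.6,0],[0.4,0,-0.6,0],[0.4,0,-0.6,0],[0.4,0,-0.6,0]]]'; python3 m8.py; python3 -c "
from cell import manip
print(manip.close_job())"
```

```text
time_s: 16.8
tool_pos: [0.4258, -0.2532, 0.4315]
orientation: [-0.001, 0.101, 0.995, 0.001]
contact_force: [0.8, 0.1, -0.9]
finger_gap: -0.0002
finger_force: 0.0
top 61 [389.6393 217.4918] [ 0.5255 -0.2777  0.14  ]
scene 80 [172.5625 229.0875] [ 0.5076 -0.2666  0.14  ]
none wrist
[ 0.5242 -0.274   0.1538] chord 0.05793385172130027 angle 0.8532775756310664
16.95 [ 0.4509 -0.0724 -0.762 ]
the job is handed in; nothing more can be done
None
```

The new cartridge is fully home on the pegs and released, and the start lever was then pushed over to its stop; the job was handed in at about 17 s, with no verdict returned. The cameras put the lever at only about 0.85 rad, right at the limit, so I am relying on it stopping hard in two separate pushes; the first peaked at about 45 N, on the fingers.

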